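# Layer a tasting plate in the sprung cheese case and hold its cover ajar

## Robot

A 7-joint arm with a two-finger parallel gripper is mounted at the origin on the work surface. World frame = base frame: x ahead of the robot, y to its left, z up, the work surface at z = 0. Lengths are in m, angles in rad, forces in N, time in s.
With the tool pointing down it reaches from about 0.425 to 1.025 m from the base axis. Payload 9.4 kg.
Tool frame: the origin (TCP) lies between the finger pads; the fingertips stand ahead of it and the grasp point (between the pads) is the TCP (tip_reach is the x of the fingertips in the tool frame, in m); x points along the fingers, y is the direction in which the jaws open and shut, and the axes are right-handed (so a half turn about x gives the same grasp; the last joint's range is limited). The gripper opens to 85 mm and grips with 20 to 120 N. Pads are 22 mm wide; open, the fingers measure 114 mm over their backs; the gripper's body (76 mm by 85 mm) begins 54 mm behind the grasp point. The pads swing forward as they close: fully open they stand 13 mm farther back than shut.
Start: joints at [-1.261, 0.599, -0.003, 1.599, 0.002, 0.943, -0.08], TCP at [0.273, 0.671, 0.25] pointing down, gripper open.
Joint ranges: [-2.57, 2.57], [-0.35, 1.97], [-1.29, 1.29], [0.11, 2.56], [-1.05, 4.19], [0.11, 1.86], [-2.63, 2.63]. Speed limits (rad/s): [2.22, 2.22, 3.01, 3.01, 3.14, 3.14, 3.14].

## Interface

Orientations are given as a unit quaternion [x, y, z, w].
In Python, from station import * gives the robot as it stands. The module is installed in compiled form; this text tells all that it offers.
- The arm moves only by the shell command python3 -m creep 'ROWS' [FORCE]. ROWS is JSON, one flat list of numbers, 7 for each row, row after row: the finger opening in mm, from 0 to 85.4, then the shift along the tool's x, y, z in mm, then the turn, a rotation vector about the tool's x, y, z in degrees. A call has 1 to 5 rows; each row shifts and turns the pose as measured when the row begins, along the tool's axes as they then stand; what a row does not reach is not made up. A row lasts 1/8 s, in which the tool goes at most 62.5 mm and 10.7 degrees, less where a joint would pass 70% of its speed; a pose out of reach is approached as far as the arm can. A call is refused whole if a number of a shift passes 62.5 or a number of a turn 10.7, either way. A call with a gripper value outside its range is refused whole. The fingers move at their own pace and stop on an object; FORCE is the grip in N (left out, the last holds). Time passes only in rows, so rows that do not move let the fingers close. It gives the time, the measured TCP pose, the force and the opening at its end, in the units of the state.
- observe(): the state, without advancing time (a new reading comes with each control period).
- grab_frame(name): name is "scene" or "top" or "wrist"; returns the picture (384x512x3 uint8, red, green, blue); there is no depth.
- get_calibration(name): a dict with "fov_y" (degrees; the focal length in pixels is half the picture's height over the tangent of half this angle, whatever the lens; pixels are square), "cx", "cy" (the principal point, pixels), "distortion" ([k1, k2, p1, p2, k3] as OpenCV has them; the pictures are not rectified), "eye" and "rotation" of the camera in the world. Camera axes: x right, y up, looking along -z (the intrinsics and any distortion apply to the point x, -y, -z); pixel columns grow to the right and rows downward; lengths in m; the calibration is good to about 2 mm. A picture is of the moment at which its call begins: read the wrist's pose just before it. get_calibration takes no time and is no camera call; for the wrist camera it gives the pose at the moment of the call.
- hand_in(): hands the job in, once; it reports no verdict.
The state is a dict: "time_s": time; "q": joint angles; "qd": joint speeds; "joint_torque": joint torques, N m; "tcp_pos": TCP position; "tcp_rot": TCP orientation; "ft_force": force on the tool from outside, world axes, zero at the start; "torque": the same for the moment, N m; "grip_width": finger opening in m.
Only numpy, scipy, OpenCV 4.12 (cv2) and the standard library are available. Lean on these libraries where they do the work, as an engineer would, in place of code of your own. Each camera call takes 0.05 s, during which the arm holds its last target. There are 200 camera calls.

## Task

Raise the case's sprung clear cover by its red handle past its balance point so that it stands open by itself, then lay the rye crispbread round in the middle of the plate in the case and the orange-rinded cheese round centred on top of it, setting both down rather than dropping them. Then ease the cover back by its handle to just below its balance point (never low over the food) and finish while still holding it there motionless by the handle, so that a colleague can slip in the tag. Leave the cheese wheel, the honey jar and the paper towels where they are.

Things in the scene. Friction and masses are not known exactly. Their poses are not given: they have to be found in the camera images.
- case: Tasting case: fixed wooden board 190 x 230 x 20 mm; origin at the centre of its underside, x axis towards its hinge side (away from the robot), y along the hinge, z up. Its clear cover (165 long x 200 wide x 70 mm high, 4 mm walls, dark frame, open underneath and at the hinge side, 0.81 kg with handle) stands on the board, hinged at the far edge.
- cover (a joint): Cover angle in rad: about 0 shut, grows opening upward, stop at 1.42. Sprung: balance point at 1.00 (57 deg). Above it the cover swings up to the stop by itself and stays; below it it sinks shut if let go. Handle force under 3 N, near balance under 1 N. Just below means 0.02 to 0.26 rad under balance: aim for 0.87. With food on the plate, going under 0.5 counts as low over the food.
- cover_hinge (a point): Middle of the hinge line, on the hinge axis (the case's y axis direction), 82.5 mm from the case's centre along its x, at the board's top (20 mm up); does not move.
- handle_mid (a point): Middle of the red round bar handle: 10 mm thick, 110 mm long (100 clear between its brackets), parallel to the hinge, 45 mm out from the cover's front wall. Cover shut: 210 mm from the hinge line towards the robot, 50 mm above it, 20 mm below the cover's top. It turns with the cover; the bar may turn between the fingers, so a gripper pointing down can hold it at any angle.
- plate: White round plate with a pale blue ring, 124 mm across, 8 mm thick, flat on top, fixed on the case's board near its middle under the cover; origin at the centre of its underside (its top is 8 mm higher).
- rye_center (a point): Centre (half-way up) of the loose brown rye crispbread round: disc 56 mm across, 10 mm thick, about 30 g, lying flat on the slate; z axis up.
- cheese_center (a point): Centre (half-way up) of the loose cheese round: orange rind, cream top, disc 56 mm across, 16 mm thick, about 45 g, lying flat on the slate; z axis up.
- rye: The rye crispbread round; origin at the centre of its underside.
- cheese: The cheese round; origin at the centre of its underside.
- handle: The cover's handle bar with its brackets, fixed to the cover; its origin lies on the hinge axis at the middle of the hinge.
- slate: Dark slate board 270 x 170 x 6 mm, fixed, on which the two rounds lie; origin at the centre of its underside, long side along its x.
- wheel: Bystander: loose brown cheese wheel, 110 mm across, 60 mm high; origin at the centre of its underside.
- honey: Bystander: loose honey jar, 60 mm across, 85 mm high; origin at the centre of its underside.
- towels: Bystander: loose upright roll of paper towels, 100 mm across, 220 mm high; origin at the centre of its underside.

How it is judged:
By the outcome, as a careful person would: the job done as asked, in the order asked, and still so for the second after the job is handed in, while the arm keeps its last pose, push and grip.
It also fails if it takes over 72 s, if anything falls off the work surface, if the arm or the gripper's body presses on something with over 40 N, if the wrist force passes 120 N, or if a joint passes its speed limit or range.

## Working session

There is one attempt and no reset: what is moved stays moved. The work goes in short steps, Python scripts to look and compute and a shell command to move; the robot and the scene stay as the last step left them, time stands still between calls to the robot, and variables do not carry over. Pictures are saved under pics/ and viewed, about 8 in all and at most 12, crops included, and the job is handed in when it is done.

```bash
mkdir -p pics
python3 - <<'E'
from station import *
import cv2,numpy as np
print(observe())
for n in("scene","top"):
    c=get_calibration(n);print(n,c)
    cv2.imwrite(f"pics/{n}0.png",cv2.cvtColor(grab_frame(n),cv2.COLOR_RGB2BGR))
a=np.hstack([cv2.imread("pics/scene0.png"),cv2.imread("pics/top0.png")])
E
```

```text
{'time_s': 0.0, 'q': array([-1.26072434,  0.60011359, -0.002563  ,  1.60014057,  0.00177644,
        0.9428781 , -0.07981869]), 'qd': array([-0.00017547, -0.00035321, -0.00021001,  0.00060271,  0.00044581,
       -0.000234  ,  0.00014452]), 'joint_torque': array([-2.34378149e-04, -7.76430345e+01,  1.56475604e+00, -2.58006370e+01,
        1.23525871e-02,  8.92144279e-03,  3.03479328e-05]), 'tcp_pos': array([0.27329986, 0.67103704, 0.24942114]), 'tcp_rot': array([ 0.13533953,  0.69399397, -0.13641865,  0.69386276]), 'ft_force': array([-0.23730054, -0.76396751, -0.34910798]), 'torque': array([-0.00300938, -0.01525178, -0.02037152]), 'grip_width': 0.08550272575155919}
scene {'fov_y': 49.47124316962622, 'cx': 253.4571290312906, 'cy': 191.69392974372002, 'distortion': array([0.00693486, 0.        , 0.        , 0.        , 0.        ]), 'eye': array([ 1.72546126, -0.27989038,  0.80720458]), 'rotation': array([0.38772774, 0.30233235, 0.54338215, 0.68043971])}
top {'fov_y': 44.220563274426205, 'cx': 253.34507178494795, 'cy': 195.58059386801554, 'distortion': array([-0.13639958,  0.        ,  0.        ,  0.        ,  0.        ]), 'eye': array([ 3.18329568e-01, -9.57146981e-04,  1.36162833e+00]), 'rotation': array([-0.05357828,  0.06651109,  0.70514084, -0.70390485])}
```

View pics/scene0.png

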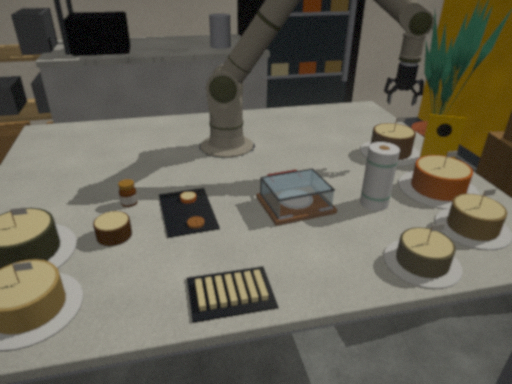

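View pics/top0.png

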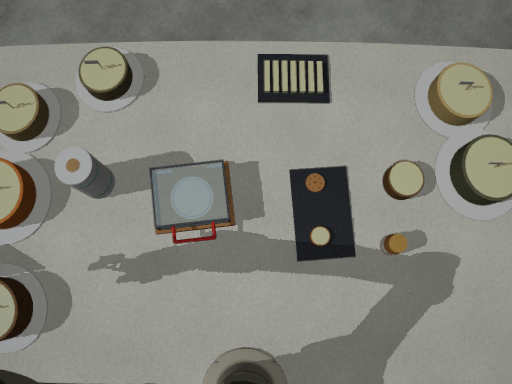

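The scene shows the case shut. In the top view the plate is at (192,197), the red handle at (195,236), the rye at (315,182), the cheese at (320,236) and the towels at about (80,170). Next I'll measure these.

```bash
cat > h.py <<'E'
from station import *
import cv2,numpy as np
from scipy.spatial.transform import Rotation as R
def cal(n):
    c=get_calibration(n);f=192/np.tan(np.radians(c["fov_y"]/2))
    return np.array([[f,0,c["cx"]],[0,f,c["cy"]],[0,0,1]]),np.array(c["distortion"]),np.array(c["eye"]),R.from_quat(c["rotation"]).as_matrix()
def ray(c,px):
    K,d,e,M=c
    u=cv2.undistortPoints(np.array(px,float).reshape(-1,1,2),K,d).reshape(-1,2)
    return np.c_[u[:,0],-u[:,1],-np.ones(len(u))]@M.T
def onz(c,px,z):
    r=ray(c,px);return c[2]+r*((z-c[2][2])/r[:,2])[:,None]
def proj(c,P):
    K,d,e,M=c;p=(np.atleast_2d(P)-e)@M;p=p*[1,-1,-1]
    return cv2.projectPoints(p,np.zeros(3),np.zeros(3),K,d)[0].reshape(-1,2)
def shot(n,name):
    c=cal(n);im=cv2.cvtColor(grab_frame(n),cv2.COLOR_RGB2BGR);cv2.imwrite(f"pics/{name}.png",im);return c,im
def state():
    s=observe();M=R.from_quat(s["tcp_rot"]).as_matrix()
    print("t",round(s["time_s"],2),"p",s["tcp_pos"].round(4),"x",M[:,0].round(3),"y",M[:,1].round(3),"F",s["ft_force"].round(1),"w",round(s["grip_width"],4),"q",s["q"].round(2));return s,M
E
python3 - <<'E'
from h import *
c=cal("top");im=cv2.imread("pics/top0.png");hsv=cv2.cvtColor(im,cv2.COLOR_BGR2HSV)
def comps(lo,hi,x0,x1,y0,y1,mn=30):
    m=cv2.inRange(hsv,lo,hi);k=np.zeros_like(m);k[y0:y1,x0:x1]=m[y0:y1,x0:x1]
    n,l,s,ce=cv2.connectedComponentsWithStats(k);return [(s[i],ce[i],l==i) for i in range(1,n) if s[i][4]>=mn]
m1=cv2.inRange(hsv,(0,150,90),(6,255,255))|cv2.inRange(hsv,(172,150,90),(180,255,255))
k=np.zeros_like(m1);k[215:255,160:230]=m1[215:255,160:230]
y,x=np.nonzero(k);print("handle px",len(x),x.min(),x.max(),y.min(),y.max())
P=np.c_[x,y];print(P[P[:,0]<x.min()+2].mean(0),P[P[:,0]>x.max()-2].mean(0))
q=P[(P[:,0]>178)&(P[:,0]<210)&(P[:,1]>y.min()+4)]
r=cv2.minAreaRect(P.astype(np.float32));print(r)
b=np.polyfit(q[:,0],q[:,1],1);print("bar fit",b)
for nm,lo,hi,bx,z in [("rye",(3,90,50),(20,255,255),(295,335,168,200),.016),("cheese",(15,40,140),(35,170,255),(300,345,220,255),.022),("cheeseall",(5,60,60),(35,255,255),(300,345,220,255),.014),("plate",(0,0,150),(180,255,255),(168,218,172,222),.028),("board",(5,90,40),(18,255,255),(140,245,150,240),.02)]:
    for s,ce,l in comps(lo,hi,*bx):
        pts=np.argwhere(l)[:,::-1];(cc,rr)=cv2.minEnclosingCircle(pts.astype(np.float32))
        print(nm,s,ce.round(1),np.round(cc,1),round(rr,1),"->",onz(c,[ce,cc],z).round(4).tolist())
v=np.hstack([cv2.resize(im[145:255,140:245],None,fx=5,fy=5,interpolation=2),np.zeros((550,5,3),np.uint8),cv2.resize(im[160:270,285:335],None,fx=5,fy=5,interpolation=2)]);cv2.imwrite("pics/c1.png",v)
E
```

```text
handle px 200 172 215 222 242
[172.64705882 231.11764706] [214.32 231.44]
((193.72445678710938, 232.65072631835938), (16.734821319580078, 42.930667877197266), 82.69424438476562)
bar fit [-1.08658918e-01  2.60465748e+02]
rye [305 173  20  19 303] [314.7 182.2] [314.6 182.1] 9.9 -> [[0.589, -0.2052, 0.016], [0.5891, -0.205, 0.016]]
cheese [311 227  18  18 261] [319.7 235.4] [319.8 235.5] 9.1 -> [[0.4329, -0.2149, 0.022], [0.4327, -0.2151, 0.022]]
cheeseall [310 226  21  20 112] [319.1 235.7] [319.7 235.5] 10.3 -> [[0.433, -0.2144, 0.014], [0.4334, -0.2162, 0.014]]
plate [ 173  179   39   40 1120] [191.6 197.8] [191.8 197.8] 20.6 -> [[0.5408, 0.1508, 0.028], [0.5409, 0.1502, 0.028]]
board [215 161  20  67 318] [227.9 198.6] [221. 194.] 33.5 -> [[0.5398, 0.0472, 0.02], [0.5533, 0.0672, 0.02]]
board [175 224  37   8 138] [193.1 227.6] [193.  227.5] 18.3 -> [[0.4562, 0.1459, 0.02], [0.4564, 0.1463, 0.02]]
board [156 228  16   6  61] [162.9 230.8] [163.4 230.5] 7.8 -> [[0.4469, 0.2324, 0.02], [0.4477, 0.2309, 0.02]]
```

View pics/c1.png

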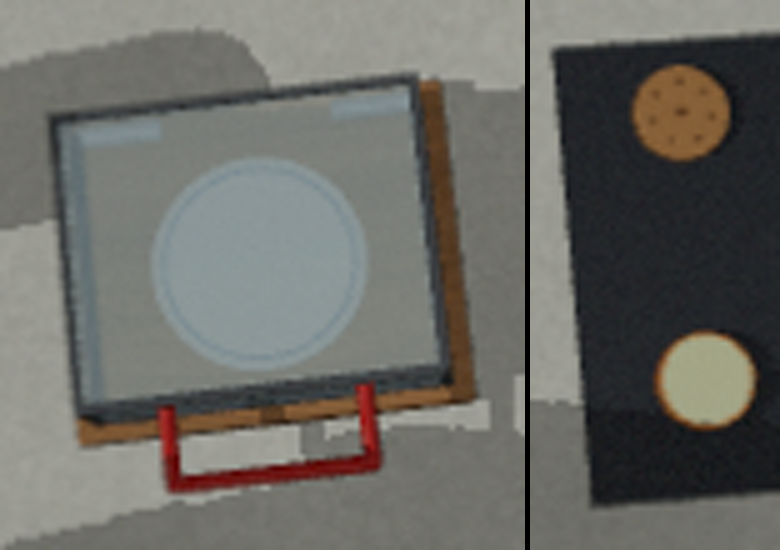

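The crop shows the bar's ends at about crop (175,482) and (375,461), the plate circle centred at (260,263), and the board corners at (80,442), (475,400) and (440,82). Both rounds are clear of other things.

Run:
```python
from h import *
c=cal("top");f=lambda L:[[140+x/5-.4,145+y/5-.4] for x,y in L]
h=onz(c,f([(173,483),(377,462)]),.070);b=onz(c,f([(80,443),(475,401),(440,82)]),.02)
print("bar",h.round(4).tolist(),np.linalg.norm(h[0]-h[1]));print("board",b.round(4).tolist(),np.linalg.norm(b[0]-b[1]),np.linalg.norm(b[2]-b[1]))
yb=h[0]-h[1];y1=b[0]-b[1];x1=b[2]-b[1]
print("yaw deg",[np.degrees(np.arctan2(-v[0],v[1])) for v in(yb,y1)],np.degrees(np.arctan2(x1[1],x1[0])))
ctr=(b[0]+b[2])/2;a=np.arctan2(x1[1],x1[0]);ux=np.array([np.cos(a),np.sin(a),0]);uy=np.array([-ux[1],ux[0],0])
for nm,a in (("bar",np.arctan2(-yb[0],yb[1])),("bd",np.arctan2(-y1[0],y1[1]))):
    ux=np.array([np.cos(a),np.sin(a),0]);print(nm,"centre",ctr,"handle pred",(ctr+(.0825-.21)*ux),"bar mid",h.mean(0))
# scene camera check of handle
c2=cal("scene");print("scene proj handle",proj(c2,h.mean(0)))
s,M=state()
```

```text
bar [[0.4136, 0.1918, 0.07], [0.4252, 0.0802, 0.07]] 0.11221334148048279
board [[0.4399, 0.2531, 0.02], [0.4642, 0.0278, 0.02], [0.6511, 0.0488, 0.02]] 0.22660136606622316 0.18808247798584649
yaw deg [np.float64(5.953405492997693), np.float64(6.142252523311933)] 6.433670634404377
bar centre [0.54551108 0.15094118 0.02      ] handle pred [0.41869874 0.13771693 0.02      ] bar mid [0.41942059 0.1359845  0.07      ]
bd centre [0.54551108 0.15094118 0.02      ] handle pred [0.41874302 0.13729903 0.02      ] bar mid [0.41942059 0.1359845  0.07      ]
scene proj handle [[280.77512796 171.90998461]]
t 0.1 p [0.2733 0.6711 0.2495] x [-0.    -0.001 -1.   ] y [ 0.377  0.926 -0.001] F [-0.7  0.2  0.9] w 0.0856 q [-1.26  0.6  -0.    1.6   0.    0.94 -0.08]
```

```bash
cat >> h.py <<'E'
PSI=np.radians(6.1);UX=np.array([np.cos(PSI),np.sin(PSI),0]);HINGE=np.array([.419,.1365,.02])+.21*UX
def handle(th): # bar middle at cover angle th
    a=np.arctan2(.05,.21)+th;return HINGE+.2159*(-np.cos(a)*UX+np.sin(a)*np.array([0,0,1]))
def plan(P,yaw,n,via=()):
    """n rows from measured pose to tool-down at P with jaw axis at yaw (deg); prints shift and turn per row"""
    s,M=state();p=s["tcp_pos"];y=np.radians(yaw)
    T=np.c_[[0,0,-1],[np.cos(y),np.sin(y),0],[np.sin(y),-np.cos(y),0]]
    rv=R.from_matrix(M.T@T).as_rotvec()
    for i in range(n):
        Mi=M@R.from_rotvec(rv*i/n).as_matrix();print((Mi.T@(np.array(P)-p)/n*1000).round(1).tolist(),np.degrees(rv/n).round(2).tolist())
E
python3 - <<'E'
from h import *
import station
print([k for k in dir(station) if not k.startswith("_")],globals().get("tip_reach"))
print(onz(cal("top"),[[75,167]],.22), HINGE,[handle(t).round(4).tolist() for t in(0,.87,1,1.42)])
plan([.419,.1365,.2],6.1,10)
E
```

```text
['Unreachable', 'get_calibration', 'grab_frame', 'hand_in', 'observe', 'tip_reach'] 0.019
[[0.5872876  0.42565466 0.22      ]] [0.62781097 0.15881545 0.02      ] [[0.419, 0.1365, 0.07], [0.5312, 0.1485, 0.2128], [0.5568, 0.1512, 0.2238], [0.6456, 0.1607, 0.2352]]
t 0.1 p [0.2733 0.6711 0.2495] x [-0.    -0.001 -1.   ] y [ 0.377  0.926 -0.001] F [-0.7  0.2  0.9] w 0.0856 q [-1.26  0.6  -0.    1.6   0.    0.94 -0.08]
[5.0, -44.0, 33.7] [6.17, 0.0, 0.01]
[5.0, -40.1, 38.2] [6.17, 0.0, 0.01]
[5.0, -35.8, 42.3] [6.17, 0.0, 0.01]
[5.0, -31.0, 45.9] [6.17, 0.0, 0.01]
[5.0, -25.9, 49.0] [6.17, 0.0, 0.01]
[5.0, -20.5, 51.5] [6.17, 0.0, 0.01]
[5.0, -14.9, 53.4] [6.17, 0.0, 0.01]
[5.0, -9.0, 54.7] [6.17, 0.0, 0.01]
[5.0, -3.1, 55.3] [6.17, 0.0, 0.01]
[5.0, 2.9, 55.3] [6.17, 0.0, 0.01]
```

```bash
python3 -m creep '[36,5,-44,34,6.2,0,0, 36,5,-40,38,6.2,0,0, 36,5,-36,42,6.2,0,0, 36,5,-31,46,6.2,0,0, 36,5,-26,49,6.2,0,0]' 30; python3 -m creep '[36,5,-20.5,51.5,6.2,0,0, 36,5,-15,53,6.2,0,0, 36,5,-9,55,6.2,0,0, 36,5,-3,55,6.2,0,0, 36,5,3,55,6.2,0,0]'; python3 -c "
from h import *
plan([.419,.1365,.15],6.1,3)"
```

```text
time_s: 0.72
tcp_pos: [0.3438, 0.3992, 0.2216]
tcp_rot: [0.319, 0.631, -0.32, 0.63]
ft_force: [0.1, 0.6, -0.8]
grip_width: 0.0361
time_s: 1.35
tcp_pos: [0.412, 0.1224, 0.1962]
tcp_rot: [0.481, 0.518, -0.482, 0.518]
ft_force: [0.9, 0.1, 1.2]
grip_width: 0.036
t 1.35 p [0.412  0.1224 0.1962] x [-0.001 -0.001 -1.   ] y [ 0.997  0.074 -0.001] F [0.9 0.1 1.2] w 0.036 q [-0.64  0.35  0.28  2.32 -0.2   0.49 -0.12]
[15.4, 2.7, -4.5] [-0.62, 0.02, 0.02]
[15.4, 2.7, -4.5] [-0.62, 0.02, 0.02]
[15.4, 2.8, -4.5] [-0.62, 0.02, 0.02]
```

```bash
python3 -m creep '[36,15,2.7,-4.5,-0.6,0,0, 36,15,2.7,-4.5,-0.6,0,0, 36,10,2.7,-4.5,-0.6,0,0, 36,0,0,0,0,0,0]'; python3 -c "
from h import *
plan([.419,.1365,.07],6.1,4)
c,im=shot('wrist','w1');print(proj(c,handle(0)),proj(c,handle(0)+.055*np.array([-UX[1],UX[0],0])),proj(c,handle(0)-.055*np.array([-UX[1],UX[0],0])))
m=cv2.cvtColor(im,cv2.COLOR_BGR2HSV);m=cv2.inRange(m,(0,150,60),(6,255,255))|cv2.inRange(m,(172,150,60),(180,255,255))
y,x=np.nonzero(m);print(x.min(),x.max(),y.min(),y.max())
"
```

```text
time_s: 1.85
tcp_pos: [0.4198, 0.1318, 0.155]
tcp_rot: [0.475, 0.523, -0.476, 0.524]
ft_force: [-0.1, -0.9, -0.7]
grip_width: 0.0361
t 1.85 p [0.4198 0.1318 0.155 ] x [-0.001 -0.002 -1.   ] y [ 0.995  0.096 -0.001] F [-0.1 -0.9 -0.7] w 0.0361 q [-0.6   0.44  0.23  2.33 -0.25  0.39 -0.07]
[21.2, -0.1, -1.2] [-0.15, 0.03, 0.02]
[21.2, -0.1, -1.2] [-0.15, 0.03, 0.02]
[21.2, -0.1, -1.2] [-0.15, 0.03, 0.02]
[21.2, -0.1, -1.2] [-0.15, 0.03, 0.02]
[[250.65451652 195.60665668]] [[249.74788034 115.35362955]] [[251.44693164 265.84662312]]
242 317 106 269
```

View pics/w1.png

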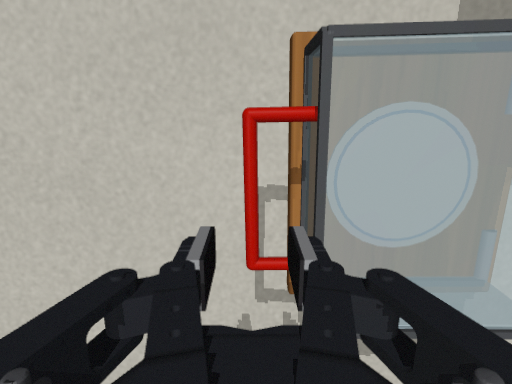

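The wrist view shows the bar at column 251, rows 108–269, within about 1 px of the prediction and centred between the fingers (pads at about 212 and 291). Descending to grip.

```bash
python3 -m creep '[36,21,0,-1.2,0,0,0, 36,21,0,-1.2,0,0,0, 36,21,0,-1,0,0,0, 36,19,0,0,0,0,0, 36,0,0,0,0,0,0]'; python3 -c "
from h import *
plan([.419,.1365,.07],6.1,1)"
```

```text
time_s: 2.52
tcp_pos: [0.4207, 0.1368, 0.0737]
tcp_rot: [0.476, 0.523, -0.474, 0.525]
ft_force: [0.7, -0.6, 0.0]
grip_width: 0.036
t 2.52 p [0.4207 0.1368 0.0737] x [ 0.004  0.    -1.   ] y [0.995 0.098 0.004] F [ 0.7 -0.6  0. ] w 0.036 q [-0.51  0.6   0.09  2.38 -0.32  0.16 -0.02]
[3.7, -1.7, 0.1] [-0.48, 0.01, -0.21]
```

```bash
python3 -m creep '[0,3.5,-1.5,0,0,0,0, 0,0,0,0,0,0,0, 0,0,0,0,0,0,0, 0,0,0,0,0,0,0]' 30; python3 -c "
from h import *
s,M=state()
p=s['tcp_pos']
for t in (.1,.2,.3,.4): d=(handle(t)-handle(t-.1));print(t,handle(t).round(4),(M.T@d*1000).round(1))"
```

```text
time_s: 3.02
tcp_pos: [0.4192, 0.1368, 0.0722]
tcp_rot: [0.476, 0.523, -0.473, 0.525]
ft_force: [-0.5, -1.2, -0.5]
grip_width: 0.0083
t 3.02 p [0.4192 0.1368 0.0722] x [ 0.005  0.001 -1.   ] y [0.995 0.099 0.005] F [-0.5 -1.2 -0.5] w 0.0083 q [-0.51  0.61  0.09  2.39 -0.32  0.15 -0.02]
0.1 [0.425  0.1371 0.0907] [-20.7   6.2  -0. ]
0.2 [0.433  0.138  0.1107] [-20.    8.2  -0.1]
0.3 [0.443  0.1391 0.1298] [-19.1  10.1  -0.1]
0.4 [0.4548 0.1403 0.1478] [-17.9  12.   -0.1]
```

```bash
python3 -m creep '[0,-20,6,0,0,0,0, 0,-20,8,0,0,0,0, 0,-19,10,0,0,0,0, 0,-18,12,0,0,0,0]'; python3 -c "
from h import *
s,M=state()
d=s['tcp_pos']-HINGE;print('th est',np.arctan2(d[2],-d@UX)-np.arctan2(.05,.21),np.hypot(d[2],d@UX))
shot('scene','s2')
im=cv2.imread('pics/s2.png')[90:260,200:420];cv2.imwrite('pics/s2c.png',cv2.resize(im,None,fx=3,fy=3,interpolation=2))"
```

```text
time_s: 3.52
tcp_pos: [0.453, 0.1407, 0.1505]
tcp_rot: [0.474, 0.525, -0.474, 0.525]
ft_force: [1.5, 2.4, -5.7]
grip_width: 0.0091
t 3.52 p [0.453  0.1407 0.1505] x [-0. -0. -1.] y [ 0.995  0.101 -0.   ] F [ 1.5  2.4 -5.7] w 0.0091 q [-0.59  0.48  0.23  2.27 -0.26  0.42 -0.04]
th est 0.40480623408294836 0.21893795263645865
```

View pics/s2c.png

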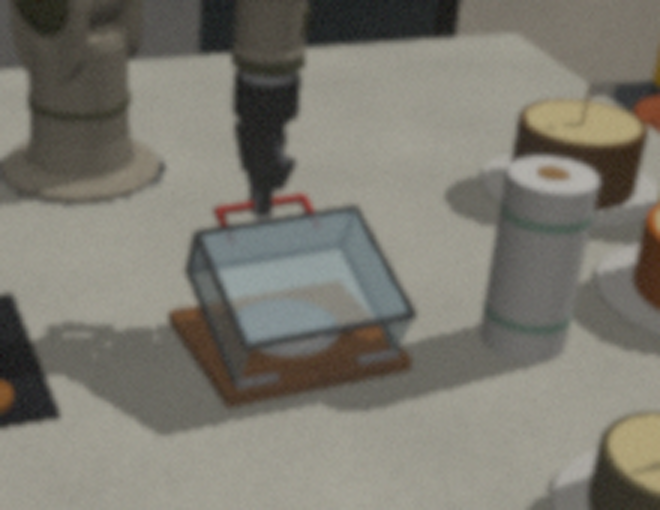

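The cover is following the hand, at about 0.4 rad with the handle held. Continuing along the arc.

```bash
python3 -m creep '[0,-16.5,13.6,0,0,0,0, 0,-15.3,15.2,0,0,0,0, 0,-13.7,16.7,0,0,0,0, 0,-12,18,0,0,0,0, 0,-10,19,0,0,0,0]'
cat >> h.py <<'E'
def th():
    s,M=state();d=s['tcp_pos']-HINGE;print('th est',np.arctan2(d[2],-d@UX)-np.arctan2(.05,.21),'r',np.hypot(d[2],d@UX))
E
python3 -c "
from h import *
th()"
```

```text
time_s: 4.2
tcp_pos: [0.5329, 0.1499, 0.2214]
tcp_rot: [0.472, 0.527, -0.475, 0.523]
ft_force: [1.9, 1.2, -4.2]
grip_width: 0.0089
t 4.2 p [0.5329 0.1499 0.2214] x [-0.008  0.001 -1.   ] y [ 0.995  0.103 -0.007] F [ 1.9  1.2 -4.2] w 0.0089 q [-0.58  0.45  0.29  2.03 -0.2   0.7  -0.06]
th est 0.8950086348817685 r 0.22283472329978007
```

```bash
python3 -m creep '[0,-6.5,20,0,0,0,0, 0,-4.5,20.7,0,0,0,0, 0,-2.5,21,0,0,0,0, 0,-1,21,0,0,0,0]'; python3 -c "
from h import *
th();shot('scene','s3')
im=cv2.imread('pics/s3.png')[70:240,200:420];cv2.imwrite('pics/s3c.png',cv2.resize(im,None,fx=3,fy=3,interpolation=2))"
```

```text
time_s: 4.7
tcp_pos: [0.616, 0.1594, 0.2421]
tcp_rot: [0.473, 0.528, -0.474, 0.522]
ft_force: [-1.0, 0.6, -1.4]
grip_width: 0.009
t 4.7 p [0.616  0.1594 0.2421] x [-0.007  0.005 -1.   ] y [ 0.995  0.104 -0.006] F [-1.   0.6 -1.4] w 0.009 q [-0.54  0.52  0.3   1.83 -0.21  0.83 -0.03]
th est 1.2847037792718274 r 0.22235689077968476
```

View pics/s3c.png

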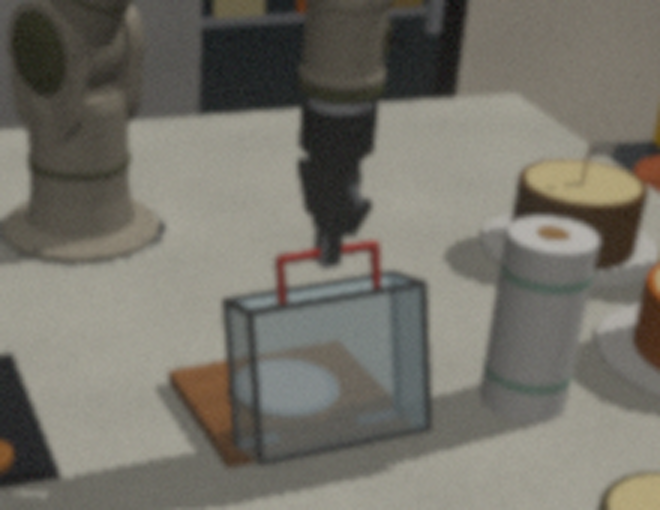

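The cover is nearly upright and the handle is still held. One more step, then release and rise.

```bash
python3 -m creep '[0,2,20,0,0,0,0, 0,2,8,0,0,0,0]'; python3 -m creep '[30,0,0,0,0,0,0, 40,0,0,0,0,0,0, 40,0,0,0,0,0,0, 40,-30,0,0,0,0,0, 40,-40,0,0,0,0,0]'; python3 -c "
from h import *
th();c,im=shot('top','t3');c2,im2=shot('scene','s4')
cv2.imwrite('pics/v4.png',np.hstack([cv2.resize(im[130:260,130:260],None,fx=3,fy=3),cv2.resize(im2[70:200,200:330],None,fx=3,fy=3)]))
print('top handle pred',proj(c,handle(1.42)),'scene',proj(c2,handle(1.42)))
for n,i in(('top',im),('scene',im2)):
  m=cv2.cvtColor(i,cv2.COLOR_BGR2HSV);m=cv2.inRange(m,(0,150,60),(6,255,255))|cv2.inRange(m,(172,150,60),(180,255,255))
  k=np.zeros_like(m);k[130:260,130:360]=m[130:260,130:360];y,x=np.nonzero(k);print(n,len(x),x.min(),x.max(),y.min(),y.max())
plan([.589,-.205,.25],-20,8)"
```

```text
time_s: 5.0
tcp_pos: [0.6489, 0.1632, 0.2407]
tcp_rot: [0.476, 0.527, -0.471, 0.524]
ft_force: [-1.1, 0.5, 9.0]
grip_width: 0.0089
time_s: 5.62
tcp_pos: [0.6452, 0.1623, 0.308]
tcp_rot: [0.473, 0.528, -0.474, 0.522]
ft_force: [0.3, 0.8, 0.5]
grip_width: 0.0399
t 5.62 p [0.6452 0.1623 0.308 ] x [-0.007  0.005 -1.   ] y [ 0.995  0.103 -0.007] F [0.3 0.8 0.5] w 0.0399 q [-0.54  0.49  0.32  1.69 -0.19  0.99 -0.05]
th est 1.3981886365187337 r 0.2885534413786183
top handle pred [[179.29354835 142.23661763]] scene [[311.52737509 158.05148206]]
top 73 179 202 138 142Traceback (most recent call last):
  File "<string>", line 8, in <module>
    k=np.zeros_like(m);k[130:260,130:360]=m[130:260,130:360];y,x=np.nonzero(k);print(n,len(x),x.min(),x.max(),y.min(),y.max())
                                                                                              ~~~~~^^
    return umr_minimum(a, axis, None, out, keepdims, initial, where)
ValueError: zero-size array to reduction operation minimum which has no identity
```

View pics/v4.png

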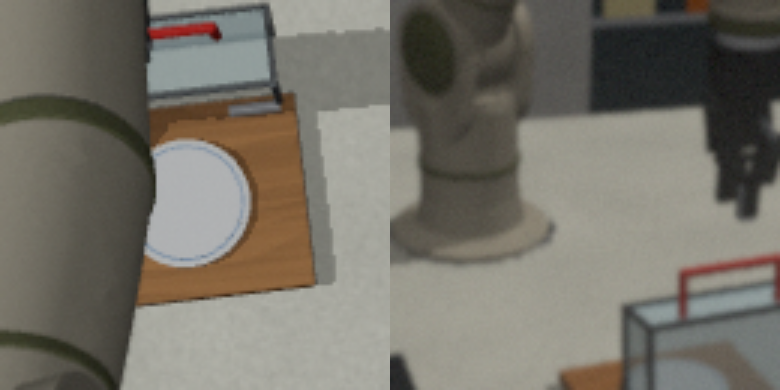

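The cover stands open by itself, with the bar at the back at top crop (185,31) and the plate clear. On to the rye.

```bash
python3 -c "
from h import *
plan([.589,-.205,.2],-20,8)"
```

```text
t 5.72 p [0.6475 0.1625 0.3123] x [ 0.001  0.008 -1.   ] y [0.995 0.103 0.002] F [ 0.1 -0.3 -0.1] w 0.0401 q [-0.54  0.48  0.32  1.69 -0.19  0.99 -0.05]
[13.7, -12.0, 45.0] [3.24, -0.06, 0.0]
[13.7, -9.5, 45.6] [3.24, -0.06, 0.0]
[13.8, -6.9, 46.1] [3.24, -0.06, 0.0]
[13.8, -4.2, 46.4] [3.24, -0.06, 0.0]
[13.9, -1.6, 46.5] [3.24, -0.06, 0.0]
[13.9, 1.0, 46.5] [3.24, -0.06, 0.0]
[13.9, 3.6, 46.4] [3.24, -0.06, 0.0]
[14.0, 6.2, 46.1] [3.24, -0.06, 0.0]
```

```bash
python3 -m creep '[75,0,-12,45,3.2,0,0, 75,0,-9.5,45.6,3.2,0,0, 75,0,-7,46,3.2,0,0, 75,0,-4,46.4,3.2,0,0, 75,20,-1.6,46.5,3.2,0,0]'; python3 -m creep '[75,25,1,46.5,3.2,0,0, 75,25,3.6,46.4,3.2,0,0, 75,20,6.2,40,3.2,0,0, 75,0,0,0,0,0,0]'; python3 -c "
from h import *
c,im=shot('wrist','w2')
hsv=cv2.cvtColor(im,cv2.COLOR_BGR2HSV);m=cv2.inRange(hsv,(5,90,60),(20,255,255))
n,l,s,ce=cv2.connectedComponentsWithStats(m)
for i in range(1,n):
  if s[i][4]>200:
    q=np.argwhere(l==i)[:,::-1].astype(np.float32);cc,r=cv2.minEnclosingCircle(q);print(s[i],ce[i],cc,r,onz(c,[ce[i],cc],.016).round(4).tolist())
c,im=shot('top','t4');hsv=cv2.cvtColor(im,cv2.COLOR_BGR2HSV);k=cv2.inRange(hsv[170:225,160:225],(0,0,150),(180,60,255))
n,l,s,ce=cv2.connectedComponentsWithStats(k);i=1+s[1:,4].argmax();q=np.argwhere(l==i)[:,::-1].astype(np.float32);e=cv2.fitEllipse(cv2.convexHull(q))
print('plate',s[i],e,onz(c,[np.array(e[0])+[160,170]],.028))
plan([.589,-.205,.1],-20,3)"
```

```text
time_s: 6.35
tcp_pos: [0.6093, -0.068, 0.2889]
tcp_rot: [0.545, 0.456, -0.539, 0.452]
ft_force: [0.6, 0.6, -0.5]
grip_width: 0.0748
time_s: 6.85
tcp_pos: [0.5849, -0.2065, 0.2129]
tcp_rot: [0.582, 0.407, -0.579, 0.401]
ft_force: [-0.4, 0.3, -0.6]
grip_width: 0.075
[ 230  143   53   54 2207] [255.88989579 169.54734934] (255.9534149169922, 169.4689483642578) 26.76265525817871 [[0.5897, -0.2054, 0.016], [0.5898, -0.2054, 0.016]]
[ 98 201  57  52 605] [130.87438017 219.18347107] (125.96428680419922, 225.5) 28.075912475585938 [[0.4411, -0.21, 0.016], [0.4327, -0.2148, 0.016]]
[319 316  22  23 292] [328.56849315 324.31164384] (329.5, 325.0238037109375) 13.214927673339844 [[0.6067, -0.4146, 0.016], [0.6075, -0.416, 0.016]]
plate [  10    7   43   42 1413] ((31.2817440032959, 27.284774780273438), (41.72965621948242, 42.79811096191406), 58.241329193115234) [[0.54239954 0.15183881 0.028     ]]
t 6.95 p [ 0.5866 -0.203   0.2141] x [ 0.001  0.011 -1.   ] y [ 0.94  -0.342 -0.003] F [ 0.6  0.8 -0.6] w 0.0751 q [-0.03  0.55  0.41  1.9  -0.32  0.76  0.22]
[38.0, 1.1, 0.8] [-0.01, -0.21, 0.05]
[38.0, 1.0, 0.6] [-0.01, -0.21, 0.05]
[38.0, 1.0, 0.5] [-0.01, -0.21, 0.05]
```

View pics/w2.png

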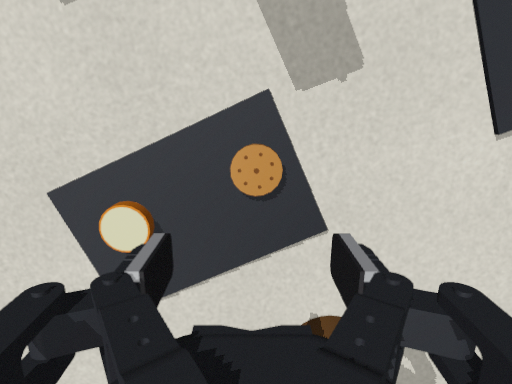

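The wrist view shows the rye at (256,170) between the fingers' column range, and the cheese at (126,227). Descending, and feeling for the slate near the bottom.

```bash
python3 -m creep '[66,40,1.5,1,0,0,0, 66,40,1.5,1,0,0,0, 66,40,1,1,0,0,0, 66,40,1,0,0,0,0, 66,0,0,0,0,0,0]'; python3 -c "
from h import *
plan([.5897,-.2054,.03],-20,1)"
```

```text
time_s: 7.58
tcp_pos: [0.5968, -0.1962, 0.0535]
tcp_rot: [0.582, 0.412, -0.571, 0.407]
ft_force: [0.1, -0.5, 0.7]
grip_width: 0.0656
t 7.58 p [ 0.5968 -0.1962  0.0535] x [ 0.01   0.014 -1.   ] y [ 0.944 -0.329  0.005] F [ 0.1 -0.5  0.7] w 0.0656 q [ 0.07  0.76  0.26  1.97 -0.45  0.46  0.33]
[23.3, -3.8, 11.5] [0.8, -0.96, -0.25]
```

```bash
python3 -m creep '[66,8,-4,11,0.8,-1,-0.25, 66,8,0,0,0,0,0, 66,0,0,0,0,0,0]'; python3 -c "
from h import *
plan([.5897,-.2054,.025],-20,1)"
```

```text
time_s: 7.95
tcp_pos: [0.5913, -0.2048, 0.0404]
tcp_rot: [0.58, 0.404, -0.578, 0.408]
ft_force: [0.3, 0.4, 0.2]
grip_width: 0.0659
t 7.95 p [ 0.5913 -0.2048  0.0404] x [ 0.004 -0.003 -1.   ] y [ 0.94  -0.341  0.005] F [0.3 0.4 0.2] w 0.0659 q [ 0.07  0.78  0.26  1.98 -0.45  0.43  0.33]
[15.4, -1.4, 1.1] [0.08, 0.06, -0.27]
```

```bash
python3 -m creep '[66,12,-1.4,1,0,0,0, 66,0,0,0,0,0,0]'; python3 -m creep '[66,4,0,0,0,0,0, 66,0,0,0,0,0,0]';python3 -m creep '[66,3,0,0,0,0,0, 66,0,0,0,0,0,0]'; python3 -c "
from h import *
plan([.5897,-.2054,.025],-20,1)"
```

```text
time_s: 8.2
tcp_pos: [0.5902, -0.2054, 0.0287]
tcp_rot: [0.58, 0.404, -0.578, 0.408]
ft_force: [0.1, 0.2, 0.8]
grip_width: 0.0663
time_s: 8.45
tcp_pos: [0.5902, -0.2056, 0.0245]
tcp_rot: [0.58, 0.404, -0.578, 0.408]
ft_force: [0.2, 0.3, 0.1]
grip_width: 0.0661
time_s: 8.7
tcp_pos: [0.5904, -0.2057, 0.0213]
tcp_rot: [0.58, 0.404, -0.578, 0.408]
ft_force: [-0.2, 0.7, 0.3]
grip_width: 0.0661
t 8.7 p [ 0.5904 -0.2057  0.0213] x [ 0.006 -0.003 -1.   ] y [ 0.94  -0.341  0.007] F [-0.2  0.7  0.3] w 0.0661 q [ 0.09  0.81  0.24  1.99 -0.46  0.39  0.34]
[-3.7, -0.7, -0.0] [0.07, 0.04, -0.39]
```

```bash
for i in 1 2; do python3 -m creep '[66,2.5,0,0,0,0,0, 66,0,0,0,0,0,0]' | egrep 'pos|force'; done
```

```text
tcp_pos: [0.5906, -0.2058, 0.0189]
ft_force: [0.1, 0.4, -0.4]
tcp_pos: [0.5908, -0.2059, 0.0192]
ft_force: [-0.1, 0.8, 0.4]
```

```bash
for i in 1 2; do python3 -m creep '[66,2.5,0,0,0,0,0]' | egrep 'pos|force'; done
```

```text
tcp_pos: [0.5909, -0.206, 0.0185]
ft_force: [-5.6, 3.7, 41.6]
tcp_pos: [0.591, -0.206, 0.0185]
ft_force: [-7.5, 3.5, 40.9]
```

```bash
python3 -m creep '[66,-4,-1,0,0,0,0, 66,0,0,0,0,0,0]' | egrep 'pos|force'; python3 -m creep '[50,0,0,0,0,0,0, 50,0,0,0,0,0,0, 50,0,0,0,0,0,0]' 25; python3 -m creep '[50,-5,0,0,0,0,0, 50,-20,0,0,0,0,0, 50,-30,0,0,0,0,0, 50,-40,0,0,0,0,0]';  python3 -c "
from h import *
state();shot('wrist','w3')"
```

```text
tcp_pos: [0.5903, -0.2057, 0.0232]
ft_force: [-0.1, 0.7, -0.4]
time_s: 10.07
tcp_pos: [0.5902, -0.2057, 0.023]
tcp_rot: [0.582, 0.403, -0.576, 0.408]
ft_force: [-1.6, 0.1, 8.1]
grip_width: 0.0545
time_s: 10.58
tcp_pos: [0.5875, -0.2052, 0.1189]
tcp_rot: [0.581, 0.405, -0.578, 0.406]
ft_force: [0.1, 0.8, -0.2]
grip_width: 0.0546
t 10.57 p [ 0.5875 -0.2052  0.1189] x [ 0.004  0.001 -1.   ] y [ 0.94  -0.342  0.003] F [ 0.1  0.8 -0.2] w 0.0546 q [ 0.02  0.67  0.35  1.96 -0.4   0.57  0.29]
```

View pics/w3.png

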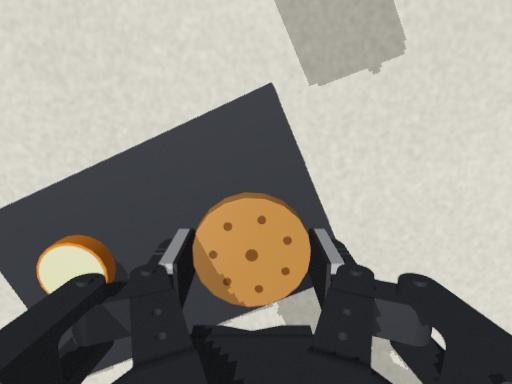

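Rye held level between the pads, at (251,249). Now I'll check its offset from the TCP and carry it over.

```bash
cat > held.py <<'E'
from h import *
import sys
c=cal('wrist');f,lo,hi,off=sys.argv[1],*[eval(a) for a in sys.argv[2:5]]
im=cv2.imread(f);s,M=state();hsv=cv2.cvtColor(im,cv2.COLOR_BGR2HSV);m=cv2.inRange(hsv,lo,hi);m=cv2.morphologyEx(m,cv2.MORPH_CLOSE,np.ones((9,9)))
n,l,st,ce=cv2.connectedComponentsWithStats(m);i=[i for i in range(1,n) if 150<ce[i][0]<350 and st[i][4]>1500][0]
z=s['tcp_pos'][2]-off
q=np.argwhere(l==i)[:,::-1].astype(np.float32)
hull=cv2.convexHull(q).reshape(-1,2);e=cv2.fitEllipse(hull)
P=onz(c,[e[0]],z)[0];print(e,P,'offset in tool mm',(M.T@(P-s['tcp_pos'])*1000).round(1))
E
python3 held.py pics/w3.png "(5,90,60)" "(20,255,255)" .007
python3 -c "
from h import *
plan([.542,.1513,.13],6.1,7)"
```

```text
t 10.62 p [ 0.5895 -0.2063  0.1242] x [ 0.011 -0.    -1.   ] y [ 0.939 -0.343  0.01 ] F [ 0.8 -0.5  3.9] w 0.0549 q [ 0.02  0.66  0.35  1.96 -0.4   0.58  0.29]
((250.98507690429688, 249.46759033203125), (114.78715515136719, 119.0436782836914), 94.23918914794922) [ 0.59033672 -0.20480395  0.11718998] offset in tool mm [ 7.   0.2 -1.7]
t 10.62 p [ 0.5895 -0.2063  0.1242] x [ 0.011 -0.    -1.   ] y [ 0.939 -0.343  0.01 ] F [ 0.8 -0.5  3.9] w 0.0549 q [ 0.02  0.66  0.35  1.96 -0.4   0.58  0.29]
[-0.9, -23.9, -45.7] [-3.73, -0.01, -0.09]
[-0.9, -20.8, -47.1] [-3.73, -0.01, -0.09]
[-0.9, -17.7, -48.4] [-3.73, -0.01, -0.09]
[-0.8, -14.5, -49.4] [-3.73, -0.01, -0.09]
[-0.8, -11.3, -50.3] [-3.73, -0.01, -0.09]
[-0.8, -8.0, -50.9] [-3.73, -0.01, -0.09]
[-0.8, -4.7, -51.3] [-3.73, -0.01, -0.09]
```

```bash
python3 -m creep '[50,-10,-24,-45,-3.7,0,0, 50,-5,-21,-47,-3.7,0,0, 50,0,-18,-48,-3.7,0,0, 50,0,-14.5,-49,-3.7,0,0, 50,0,-11,-50,-3.7,0,0]'; python3 -m creep '[50,0,-8,-45,-3.7,0,0, 50,0,-5,-25,-3.7,0,0, 50,0,0,0,0,0,0]'; python3 -c "
from h import *
plan([.542,.1513,.08],6.1,3)"
```

```text
time_s: 11.25
tcp_pos: [0.5564, 0.0488, 0.1458]
tcp_rot: [0.511, 0.487, -0.502, 0.499]
ft_force: [0.7, -0.1, -0.8]
grip_width: 0.0547
time_s: 11.62
tcp_pos: [0.5424, 0.1261, 0.1478]
tcp_rot: [0.476, 0.522, -0.465, 0.534]
ft_force: [-0.2, -1.7, -0.6]
grip_width: 0.0546
t 11.62 p [0.5424 0.1261 0.1478] x [ 0.023 -0.    -1.   ] y [0.993 0.115 0.023] F [-0.2 -1.7 -0.6] w 0.0546 q [-0.54  0.55  0.3   2.11 -0.31  0.5   0.11]
[22.6, 0.3, -8.4] [0.17, 0.06, -0.44]
[22.6, 0.5, -8.4] [0.17, 0.06, -0.44]
[22.6, 0.6, -8.4] [0.17, 0.06, -0.44]
```

```bash
python3 -m creep '[50,0,0.5,-13,0,0,-0.6, 50,25,0.5,-12,0,0,-0.6, 50,30,0.5,0,0,0,0, 50,0,0,0,0,0,0]';python3 -c "
from h import *
plan([.542,.1513,.048],6.1,2)"
```

```text
time_s: 12.12
tcp_pos: [0.5426, 0.1498, 0.0939]
tcp_rot: [0.472, 0.525, -0.473, 0.527]
ft_force: [-2.2, -0.8, -3.6]
grip_width: 0.0543
t 12.12 p [0.5426 0.1498 0.0939] x [ 0.002 -0.003 -1.   ] y [0.994 0.106 0.002] F [-2.2 -0.8 -3.6] w 0.0543 q [-0.54  0.65  0.25  2.11 -0.36  0.43  0.1 ]
[23.0, -0.3, -0.9] [0.01, 0.08, -0.06]
[23.0, -0.2, -0.8] [0.01, 0.08, -0.06]
```

```bash
python3 -m creep '[50,22,-0.3,-1,0,0,0, 50,20,-0.3,-1,0,0,0, 50,0,0,0,0,0,0]'|egrep 'pos|force'; python3 -m creep '[50,2.5,0,0,0,0,0, 50,0,0,0,0,0,0]'|egrep 'pos|force';python3 -c "
from h import *
plan([.542,.1513,.045],6.1,1)"
```

```text
tcp_pos: [0.5445, 0.1502, 0.0541]
ft_force: [-0.4, -0.1, -0.7]
tcp_pos: [0.5459, 0.1498, 0.0537]
ft_force: [-0.2, -0.0, -0.3]
t 12.75 p [0.5459 0.1498 0.0537] x [ 0.008 -0.002 -1.   ] y [0.995 0.1   0.008] F [-0.2 -0.  -0.3] w 0.0547 q [-0.51  0.71  0.2   2.12 -0.39  0.34  0.12]
[8.7, -3.8, -1.9] [-0.38, 0.16, -0.44]
```

```bash
python3 -m creep '[50,4,-4,-2,0,0,-0.4, 50,0,0,0,0,0,0]'|egrep 'pos|force'; python3 -m creep '[50,3,-1,0,0,0,0, 50,0,0,0,0,0,0]'|egrep 'pos|force';python3 -c "
from h import *
plan([.542,.1513,.045],6.1,1)"
```

```text
tcp_pos: [0.5418, 0.1517, 0.0505]
ft_force: [0.5, -0.5, -0.9]
tcp_pos: [0.5407, 0.1517, 0.0474]
ft_force: [-0.4, 0.1, -1.3]
t 13.25 p [0.5407 0.1517 0.0474] x [ 0.002 -0.002 -1.   ] y [0.995 0.1   0.002] F [-0.4  0.1 -1.3] w 0.0542 q [-0.51  0.72  0.19  2.13 -0.4   0.33  0.12]
[2.4, 1.2, 0.5] [-0.37, 0.12, -0.09]
```

```bash
python3 -m creep '[50,1.5,1,0,0,0,0, 50,0,0,0,0,0,0]'|egrep 'pos|force'; python3 -m creep '[50,1.2,0,0,0,0,0, 50,0,0,0,0,0,0]'|egrep 'pos|force'
```

```text
tcp_pos: [0.5418, 0.1518, 0.0457]
ft_force: [-1.2, -0.0, 0.2]
tcp_pos: [0.5419, 0.1517, 0.0453]
ft_force: [-1.2, 1.0, 1.0]
```

```bash
python3 -m creep '[50,1.5,0,0,0,0,0]'|egrep 'pos|force'; python3 -m creep '[50,0,0,0,0,0,0]'|egrep 'pos|force'
```

```text
tcp_pos: [0.542, 0.1517, 0.0448]
ft_force: [-1.5, 0.1, 4.3]
tcp_pos: [0.542, 0.1517, 0.045]
ft_force: [0.7, -0.2, -0.6]
```

```bash
python3 -m creep '[60,0,0,0,0,0,0, 68,0,0,0,0,0,0, 68,0,0,0,0,0,0, 68,-15,0,0,0,0,0, 68,-30,0,0,0,0,0]'; python3 -m creep '[68,-40,0,0,0,0,0, 68,0,0,0,0,0,0]'|grep pos; python3 -c "
from h import *
c,im=shot('wrist','w4');hsv=cv2.cvtColor(im,cv2.COLOR_BGR2HSV)
m=cv2.inRange(hsv,(5,90,60),(20,255,255));n,l,s,ce=cv2.connectedComponentsWithStats(m);print([(s[i][4],ce[i],onz(c,[ce[i]],.038)) for i in range(1,n) if s[i][4]>400])
plan([.433,-.215,.2],-25,8)"
```

```text
time_s: 14.62
tcp_pos: [0.5408, 0.1513, 0.0897]
tcp_rot: [0.474, 0.524, -0.475, 0.524]
ft_force: [-12.5, 0.4, -8.5]
grip_width: 0.0682
tcp_pos: [0.541, 0.1513, 0.1339]
[(np.int32(40632), array([254.56408742, 148.41942311]), array([[0.53984545, 0.18797952, 0.038     ]])), (np.int32(4191), array([252.68527798, 196.67597232]), array([[0.54210003, 0.15220022, 0.038     ]]))]
t 14.93 p [0.5404 0.1514 0.1326] x [-0.001 -0.002 -1.   ] y [ 0.995  0.099 -0.001] F [ 0.8  0.1 -0.1] w 0.0679 q [-0.58  0.59  0.3   2.09 -0.34  0.51  0.07]
[-8.3, -17.9, 44.3] [3.84, 0.01, 0.0]
[-8.3, -14.9, 45.4] [3.84, 0.01, 0.0]
[-8.4, -11.8, 46.2] [3.84, 0.01, 0.0]
[-8.4, -8.7, 46.9] [3.84, 0.01, 0.0]
[-8.4, -5.6, 47.4] [3.84, 0.01, 0.0]
[-8.4, -2.4, 47.7] [3.84, 0.01, 0.0]
[-8.4, 0.8, 47.7] [3.84, 0.01, 0.0]
[-8.4, 4.0, 47.6] [3.84, 0.01, 0.0]
```

View pics/w4.png

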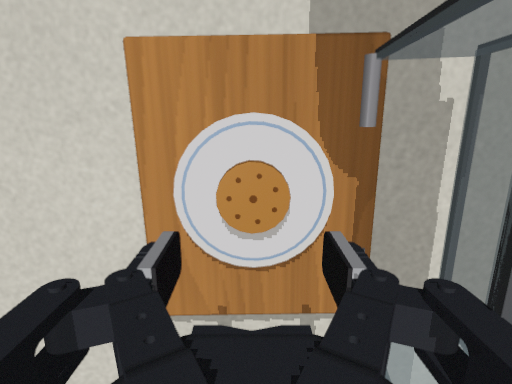

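The rye lies flat in the plate's middle (rye at (253,197), plate outline centred near (254,190) at its lower height). On to the cheese.

```bash
python3 -m creep '[72,-10,-18,44,3.8,0,0, 72,-10,-15,45,3.8,0,0, 72,-10,-12,46,3.8,0,0, 72,-8,-9,47,3.8,0,0, 72,-8,-6,47,3.8,0,0]'; python3 -m creep '[72,0,-2,48,3.8,0,0, 72,0,1,46,3.8,0,0, 72,0,4,30,3.8,0,0, 72,0,0,0,0,0,0]'|grep pos; python3 -c "
from h import *
print('plate',onz(cal('top'),[[191.28,197.28]],.028))
c,im=shot('wrist','w5');hsv=cv2.cvtColor(im,cv2.COLOR_BGR2HSV)
m=cv2.inRange(hsv,(15,20,140),(40,170,255));n,l,s,ce=cv2.connectedComponentsWithStats(m)
for i in range(1,n):
  if s[i][4]>600: q=np.argwhere(l==i)[:,::-1].astype(np.float32);cc,r=cv2.minEnclosingCircle(q);print(s[i],ce[i].round(),cc,r,onz(c,[ce[i],cc],.022).round(4).tolist())
plan([.433,-.215,.08],-25,4)"
```

```text
time_s: 15.55
tcp_pos: [0.4707, -0.0782, 0.1781]
tcp_rot: [-0.554, -0.438, 0.556, -0.438]
ft_force: [0.9, -0.3, -0.3]
grip_width: 0.0717
tcp_pos: [0.4344, -0.205, 0.178]
plate [[0.5424134  0.15184408 0.028     ]]
[ 227  164   56   53 2330] [255. 190.] (254.1199951171875, 190.44000244140625) 28.173982620239258 [[0.4325, -0.2158, 0.022], [0.4318, -0.2161, 0.022]]
t 16.1 p [ 0.4346 -0.2037  0.1778] x [-0.003 -0.001 -1.   ] y [ 0.903 -0.429 -0.003] F [-0.3 -0.5  0. ] w 0.0718 q [ 0.    0.46  0.44  2.24 -0.38  0.52  0.29]
[24.5, 0.9, 2.7] [-0.1, 0.04, 0.04]
[24.5, 0.9, 2.7] [-0.1, 0.04, 0.04]
[24.5, 0.9, 2.7] [-0.1, 0.04, 0.04]
[24.5, 0.8, 2.7] [-0.1, 0.04, 0.04]
```

```bash
python3 -m creep '[68,30,0.7,3,0,0,0, 68,30,0.7,3,0,0,0, 68,30,0.7,3,0,0,0, 68,20,0.7,3,0,0,0, 68,0,0,0,0,0,0]'|grep pos; python3 -c "
from h import *
plan([.4325,-.2158,.027],-25,2)"
```

```text
tcp_pos: [0.4343, -0.2091, 0.0637]
t 16.73 p [ 0.4343 -0.2091  0.0637] x [-0.004  0.003 -1.   ] y [ 0.909 -0.417 -0.004] F [-0.1  0.1  0.2] w 0.0684 q [ 0.2   0.65  0.2   2.3  -0.53  0.24  0.45]
[18.4, 0.7, 3.4] [0.17, -0.03, 0.13]
[18.4, 0.6, 3.4] [0.17, -0.03, 0.13]
```

```bash
python3 -m creep '[66,18,0.6,4,0,0,0, 66,14,0.6,3.5,0,0,0, 66,0,0,0,0,0,0]'|egrep 'pos|force'; python3 -c "
from h import *
plan([.4325,-.2158,.027],-25,1)"
```

```text
tcp_pos: [0.4336, -0.2143, 0.0322]
ft_force: [0.2, -0.4, 0.1]
t 17.1 p [ 0.4336 -0.2143  0.0322] x [-0.002  0.004 -1.   ] y [ 0.911 -0.413 -0.003] F [ 0.2 -0.4  0.1] w 0.0655 q [ 0.26  0.71  0.13  2.3  -0.56  0.16  0.48]
[5.2, -0.4, 1.8] [0.61, -0.13, 0.2]
```

```bash
python3 -m creep '[66,4.5,-0.4,1.5,0,0,0, 66,0,0,0,0,0,0]'|egrep 'pos|force'; python3 -m creep '[48,0,0,0,0,0,0, 48,0,0,0,0,0,0, 48,0,0,0,0,0,0]' 25; python3 -m creep '[48,-5,0,0,0,0,0, 48,-20,0,0,0,0,0, 48,-40,0,0,0,0,0, 48,-40,0,0,0,0,0, 48,0,0,0,0,0,0]';  python3 -c "
from h import *
shot('wrist','w6')";python3 held.py pics/w6.png "(15,20,140)" "(40,170,255)" .004;  python3 -c "
from h import *
plan([.5421,.1522,.14],6.1,8)"
```

```text
tcp_pos: [0.433, -0.2152, 0.0284]
ft_force: [0.1, 0.4, -0.1]
time_s: 17.73
tcp_pos: [0.4334, -0.2152, 0.0294]
tcp_rot: [0.595, 0.384, -0.594, 0.383]
ft_force: [-0.7, 0.0, -0.3]
grip_width: 0.0546
time_s: 18.35
tcp_pos: [0.433, -0.2155, 0.138]
tcp_rot: [0.595, 0.385, -0.594, 0.382]
ft_force: [-0.1, 0.4, -1.4]
grip_width: 0.0544
t 18.4 p [ 0.4326 -0.2151  0.1368] x [-0.002  0.005 -1.   ] y [ 0.911 -0.413 -0.004] F [ 1.   0.  -0.8] w 0.0542 q [ 0.09  0.53  0.37  2.26 -0.46  0.43  0.41]
((262.5866394042969, 269.4156188964844), (110.74057006835938, 149.8425750732422), 136.9884796142578) [ 0.43485027 -0.22357469  0.13282466] offset in tool mm [4.  5.6 6.8]
t 18.4 p [ 0.4326 -0.2151  0.1368] x [-0.002  0.005 -1.   ] y [ 0.911 -0.413 -0.004] F [ 1.   0.  -0.8] w 0.0542 q [ 0.09  0.53  0.37  2.26 -0.46  0.43  0.41]
[-0.2, -6.5, -47.5] [-3.81, -0.03, 0.02]
[-0.2, -3.3, -47.8] [-3.81, -0.03, 0.02]
[-0.3, -0.1, -47.9] [-3.81, -0.03, 0.02]
[-0.3, 3.1, -47.8] [-3.81, -0.03, 0.02]
[-0.3, 6.2, -47.5] [-3.81, -0.03, 0.02]
[-0.3, 9.4, -47.0] [-3.81, -0.03, 0.02]
[-0.4, 12.5, -46.3] [-3.81, -0.03, 0.02]
[-0.4, 15.5, -45.3] [-3.81, -0.03, 0.02]
```

```bash
python3 -m creep '[48,-4,-6.5,-47.5,-3.8,0,0, 48,-4,-3.3,-47.8,-3.8,0,0, 48,-2,0,-48,-3.8,0,0, 48,0,3,-48,-3.8,0,0, 48,0,6,-47.5,-3.8,0,0]'|grep pos; python3 -m creep '[48,0,9.4,-47,-3.8,0,0, 48,0,12.5,-43,-3.8,0,0, 48,0,15,-25,-3.8,0,0, 48,0,0,0,0,0,0]'; python3 -c "
from h import *
plan([.5421,.152,.09],6.1,3)"
```

```text
tcp_pos: [0.5004, 0.0177, 0.1438]
time_s: 19.52
tcp_pos: [0.5406, 0.1405, 0.1386]
tcp_rot: [0.467, 0.534, -0.471, 0.525]
ft_force: [0.3, -0.3, -0.3]
grip_width: 0.0547
t 19.52 p [0.5406 0.1405 0.1386] x [-0.014  0.003 -1.   ] y [ 0.993  0.12  -0.013] F [ 0.3 -0.3 -0.3] w 0.0547 q [-0.57  0.58  0.33  2.09 -0.36  0.54  0.14]
[16.2, 1.2, -3.7] [0.27, -0.09, 0.25]
[16.2, 1.1, -3.7] [0.27, -0.09, 0.25]
[16.2, 1.0, -3.7] [0.27, -0.09, 0.25]
```

```bash
python3 -m creep '[48,14,1,-5,0.3,0,0.5, 48,20,0.5,-4,0.3,0,0.3, 48,20,0,-3,0.2,0,0, 48,0,0,0,0,0,0]'; python3 -c "
from h import *
plan([.5421,.152,.065],6.1,1)"
```

```text
time_s: 20.02
tcp_pos: [0.5369, 0.1488, 0.0801]
tcp_rot: [0.474, 0.526, -0.475, 0.522]
ft_force: [-0.0, 0.4, -0.6]
grip_width: 0.0546
t 20.02 p [0.5369 0.1488 0.0801] x [-0.006  0.002 -1.   ] y [ 0.995  0.1   -0.006] F [-0.   0.4 -0.6] w 0.0546 q [-0.54  0.67  0.26  2.12 -0.43  0.4   0.16]
[15.1, 5.5, -2.6] [-0.39, -0.16, 0.33]
```

```bash
python3 -m creep '[48,6,5,-3,0,0,0.3, 48,6,1,-1,0,0,0, 48,0,0,0,0,0,0]'|egrep 'pos|force'; python3 -c "
from h import *
plan([.5421,.152,.0614],6.1,1)"
```

```text
tcp_pos: [0.5431, 0.1522, 0.0682]
ft_force: [0.6, 1.2, 0.3]
t 20.4 p [0.5431 0.1522 0.0682] x [ 0.     0.002 -1.   ] y [0.995 0.097 0.   ] F [0.6 1.2 0.3] w 0.0548 q [-0.54  0.69  0.25  2.11 -0.44  0.38  0.16]
[6.8, -1.0, 0.1] [-0.52, -0.14, -0.02]
```

```bash
python3 -m creep '[48,4,-1,0,0,0,0, 48,0,0,0,0,0,0]'|egrep 'pos|force';  python3 -m creep '[48,2,0,0,0,0,0, 48,0,0,0,0,0,0]'|egrep 'pos|force'; python3 -m creep '[48,1.2,0,0,0,0,0]'|egrep 'pos|force'; python3 -c "
from h import *
plan([.5421,.152,.0614],6.1,1)"
```

```text
tcp_pos: [0.5422, 0.1521, 0.0644]
ft_force: [-0.3, 0.4, 0.0]
tcp_pos: [0.5423, 0.1522, 0.0625]
ft_force: [-0.5, -0.8, -0.4]
tcp_pos: [0.5424, 0.1522, 0.0614]
ft_force: [-0.1, 0.4, -1.5]
t 21.02 p [0.5424 0.1522 0.0614] x [ 0.001  0.003 -1.   ] y [0.995 0.097 0.002] F [-0.1  0.4 -1.5] w 0.0544 q [-0.53  0.7   0.24  2.12 -0.44  0.37  0.16]
[-0.0, -0.3, 0.2] [-0.51, -0.16, -0.1]
```

```bash
python3 -m creep '[48,1,0,0,0,0,0]'|egrep 'pos|force';python3 -m creep '[48,1,0,0,0,0,0]'|egrep 'pos|force'
```

```text
tcp_pos: [0.5424, 0.1523, 0.0609]
ft_force: [-3.1, -1.5, 17.8]
tcp_pos: [0.5424, 0.1522, 0.0609]
ft_force: [-3.8, -0.6, 19.9]
```

```bash
python3 -m creep '[48,-0.3,0,0,0,0,0]'|egrep 'pos|force'; python3 -m creep '[58,0,0,0,0,0,0, 66,0,0,0,0,0,0, 66,0,0,0,0,0,0, 66,-12,0,0,0,0,0, 66,-20,0,0,0,0,0]'; python3 -m creep '[66,-30,0,0,0,0,0, 66,-20,0,0,0,0,0, 66,0,0,0,0,0,0]'|egrep 'pos|force'; python3 -c "
from h import *
c,im=shot('wrist','w7');hsv=cv2.cvtColor(im,cv2.COLOR_BGR2HSV)
m=cv2.inRange(hsv,(15,20,140),(40,170,255));n,l,s,ce=cv2.connectedComponentsWithStats(m)
for i in range(1,n):
  if s[i][4]>600: q=np.argwhere(l==i)[:,::-1].astype(np.float32);cc,r=cv2.minEnclosingCircle(q);print(s[i],ce[i].round(),cc,r,onz(c,[ce[i],cc],.054).round(4).tolist())
c2,im2=shot('scene','s7');print(proj(c2,handle(1.42)))
cv2.imwrite('pics/v7.png',np.hstack([cv2.resize(im,(400,300)),cv2.resize(im2[110:230,240:400],(400,300))]))
plan(handle(1.42)+[0,0,.09],6.1,4)"
```

```text
tcp_pos: [0.5425, 0.1522, 0.0615]
ft_force: [0.2, 0.4, -0.6]
time_s: 22.02
tcp_pos: [0.5399, 0.1516, 0.0921]
tcp_rot: [0.474, 0.526, -0.476, 0.522]
ft_force: [-5.9, 1.1, -5.9]
grip_width: 0.066
tcp_pos: [0.5399, 0.1513, 0.1457]
ft_force: [0.8, 0.2, -0.6]
[  131     0   303   308 30976] [240. 143.] (299.86627197265625, 152.10043334960938) 202.13650512695312 [[0.5276, 0.1918, 0.054], [0.57, 0.1894, 0.054]]
[ 367   62   79  225 8350] [405. 171.] (413.5910339355469, 173.18507385253906) 112.86652374267578 [[0.6461, 0.1836, 0.054], [0.6522, 0.1824, 0.054]]
[ 221  166   70   68 3760] [256. 200.] (255.5, 199.5) 35.305904388427734 [[0.5427, 0.1515, 0.054], [0.5426, 0.1519, 0.054]]
[[311.52737509 158.05148206]]
t 22.5 p [0.5392 0.1513 0.1442] x [-0.007  0.002 -1.   ] y [ 0.995  0.097 -0.007] F [ 0.6  0.  -0.7] w 0.0659 q [-0.61  0.58  0.35  2.08 -0.37  0.55  0.11]
[-45.4, 26.4, 0.1] [-0.13, -0.04, 0.1]
[-45.4, 26.5, 0.2] [-0.13, -0.04, 0.1]
[-45.3, 26.6, 0.3] [-0.13, -0.04, 0.1]
[-45.3, 26.6, 0.4] [-0.13, -0.04, 0.1]
```

View pics/v7.png

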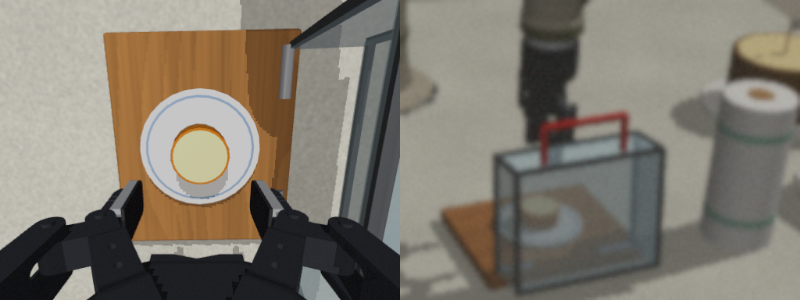

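The cheese sits centred on the rye (wrist estimates 0.6 and 0.7 mm apart in x and y), and the cover is still open. The scene picture puts the bar within about 2 px of the prediction. Now back to the handle: straight up, then forward.

```bash
python3 -m creep '[40,-50,0,0,0,0,0, 40,-60,0,0,0,0,0, 40,-60,0,0,0,0,0, 40,-20,20,0,0,0,0, 40,0,30,0,0,0,0]'|grep pos; python3 -m creep '[40,0,35,0,0,0,0, 40,0,10,0,0,0,0, 40,0,0,0,0,0,0]'; python3 -c "
from h import *
c,im=shot('wrist','w8')
m=cv2.cvtColor(im,cv2.COLOR_BGR2HSV);m=cv2.inRange(m,(0,150,60),(6,255,255))|cv2.inRange(m,(172,150,60),(180,255,255))
n,l,s,ce=cv2.connectedComponentsWithStats(m)
for i in range(1,n):
  if s[i][4]>100: q=np.argwhere(l==i)[:,::-1].astype(np.float32);print(s[i],cv2.minAreaRect(q))
e=.055*np.array([-UX[1],UX[0],0]);print(proj(c,[handle(1.42)-e,handle(1.42),handle(1.42)+e]))
plan(handle(1.42)+[0,0,.002],6.1,4)"
```

```text
tcp_pos: [0.5889, 0.1561, 0.3354]
time_s: 23.5
tcp_pos: [0.6351, 0.1607, 0.3318]
tcp_rot: [0.47, 0.528, -0.48, 0.52]
ft_force: [-0.8, 0.3, -0.1]
grip_width: 0.0401
[ 265  113   18  156 1985] ((272.3744201660156, 190.47439575195312), (16.966400146484375, 155.13824462890625), 0.902221143245697)
[[267.1231645  265.4318969 ]
 [267.50894976 198.93042571]
 [267.9699308  123.5898964 ]]
t 23.55 p [0.6347 0.1608 0.3318] x [-0.018 -0.002 -1.   ] y [ 0.995  0.098 -0.018] F [-0.2  0.1  0. ] w 0.0399 q [-0.65  0.48  0.49  1.69 -0.26  1.06  0.02]
[23.6, 3.2, 0.3] [-0.11, -0.0, 0.26]
[23.6, 3.0, 0.3] [-0.11, -0.0, 0.26]
[23.6, 2.9, 0.3] [-0.11, -0.0, 0.26]
[23.7, 2.8, 0.3] [-0.11, -0.0, 0.26]
```

```bash
python3 -m creep '[40,20,6,-1,0,0,0.5, 40,20,5,-1,0,0,0.4, 40,20,3,-1,0,0,0, 40,0,0,0,0,0,0]'|egrep 'pos|force'; python3 -c "
from h import *
c,im=shot('wrist','w9')
m=cv2.cvtColor(im,cv2.COLOR_BGR2HSV);m=cv2.inRange(m,(0,150,60),(6,255,255))|cv2.inRange(m,(172,150,60),(180,255,255))
n,l,s,ce=cv2.connectedComponentsWithStats(m)
for i in range(1,n):
  if s[i][4]>100: q=np.argwhere(l==i)[:,::-1].astype(np.float32);print(s[i],cv2.minAreaRect(q))
e=.055*np.array([-UX[1],UX[0],0]);H=np.array([.6495,.164,.235]);s,M=state();print(proj(c,[H-e,H,H+e]),'tcp line at bar height',proj(c,s['tcp_pos']+M[:,0]*(s['tcp_pos'][2]-.235)))
plan(H+[0,0,.002],6.1,2)"
```

```text
tcp_pos: [0.6441, 0.165, 0.2697]
ft_force: [0.0, 0.1, 0.3]
[ 249  120   25  209 3724] ((260.3949890136719, 223.9833984375), (23.986772537231445, 208.05946350097656), 0.36493632197380066)
t 24.1 p [0.6446 0.1649 0.2707] x [-0.004  0.001 -1.   ] y [ 0.995  0.098 -0.004] F [ 0.  -0.3  0.1] w 0.0397 q [-0.63  0.54  0.47  1.74 -0.29  0.93  0.05]
[[260.74825075 317.91245498]
 [260.75945453 232.37229086]
 [260.79708295 131.44050255]] tcp line at bar height [[251.91321056 229.9731136 ]]
t 24.1 p [0.6446 0.1649 0.2707] x [-0.004  0.001 -1.   ] y [ 0.995  0.098 -0.004] F [ 0.  -0.3  0.1] w 0.0397 q [-0.63  0.54  0.47  1.74 -0.29  0.93  0.05]
[16.8, 2.4, 0.7] [-0.23, -0.03, 0.1]
[16.8, 2.4, 0.7] [-0.23, -0.03, 0.1]
```

The bar sits at column 260, matching the refined position (0.6495, 0.164). Lowering and gripping.

```bash
python3 -m creep '[40,14,3,0,0,0,0, 40,14,2,0,0,0,0, 40,6,0,0,0,0,0, 40,0,0,0,0,0,0]'|egrep 'pos|force'; python3 -c "
from h import *
plan([.6495,.164,.237],6.1,1)"
```

```text
tcp_pos: [0.6501, 0.1654, 0.2355]
ft_force: [-0.4, 0.8, -0.0]
t 24.6 p [0.6501 0.1654 0.2355] x [-0.002  0.001 -1.   ] y [ 0.995  0.098 -0.002] F [-0.4  0.8 -0. ] w 0.0397 q [-0.62  0.58  0.45  1.76 -0.32  0.87  0.07]
[-1.5, -0.8, 1.4] [-0.47, -0.09, 0.12]
```

```bash
python3 -m creep '[0,0,0,0,0,0,0, 0,0,0,0,0,0,0, 0,0,0,0,0,0,0, 0,0,0,0,0,0,0]' 40;  python3 -m creep '[0,-0.5,-15,0,0,0,0, 0,0.5,-15,0,0,0,0, 0,1.5,-15,0,0,0,0, 0,2.5,-15,0,0,0,0]'; python3 -c "
from h import *
th();plan([.5348,.1517,.2133],6.1,1)"
```

```text
time_s: 25.1
tcp_pos: [0.6496, 0.1653, 0.2359]
tcp_rot: [0.474, 0.525, -0.475, 0.523]
ft_force: [-1.1, -0.7, -2.6]
grip_width: 0.0086
time_s: 25.6
tcp_pos: [0.5896, 0.1583, 0.2345]
tcp_rot: [0.477, 0.523, -0.473, 0.525]
ft_force: [-1.8, -2.0, 10.5]
grip_width: 0.0083
t 25.6 p [0.5896 0.1583 0.2345] x [ 0.006  0.002 -1.   ] y [0.995 0.098 0.006] F [-1.8 -2.  10.5] w 0.0083 q [-0.66  0.51  0.45  1.91 -0.31  0.78  0.06]
th est 1.1616272110300816 r 0.21779446254922727
t 25.6 p [0.5896 0.1583 0.2345] x [ 0.006  0.002 -1.   ] y [0.995 0.098 0.006] F [-1.8 -2.  10.5] w 0.0083 q [-0.66  0.51  0.45  1.91 -0.31  0.78  0.06]
[20.8, -55.4, 1.2] [-0.48, -0.1, -0.36]
```

```bash
python3 -m creep '[0,2,-12,0,0,0,0, 0,3,-12,0,0,0,0, 0,4,-11,0,0,0,0, 0,0,0,0,0,0,0]'; python3 -c "
from h import *
th();plan([.5348,.1517,.2133],6.1,1)"
```

```text
time_s: 26.1
tcp_pos: [0.5495, 0.1537, 0.2239]
tcp_rot: [0.476, 0.523, -0.474, 0.524]
ft_force: [0.2, -2.0, 0.5]
grip_width: 0.0086
t 26.1 p [0.5495 0.1537 0.2239] x [ 0.003  0.001 -1.   ] y [0.995 0.098 0.003] F [ 0.2 -2.   0.5] w 0.0086 q [-0.68  0.48  0.45  2.01 -0.31  0.72  0.05]
th est 0.9698347331069437 r 0.21850662425108544
t 26.1 p [0.5495 0.1537 0.2239] x [ 0.003  0.001 -1.   ] y [0.995 0.098 0.003] F [ 0.2 -2.   0.5] w 0.0086 q [-0.68  0.48  0.45  2.01 -0.31  0.72  0.05]
[10.6, -14.8, 0.6] [-0.48, -0.06, -0.16]
```

```bash
python3 -m creep '[0,4,-7.5,0,0,0,0, 0,4.5,-7,0,0,0,0, 0,0,0,0,0,0,0, 0,0,0,0,0,0,0, 0,0,0,0,0,0,0]'; python3 -c "
from h import *
th();s=observe();print(s['qd'].round(4))
c,im=shot('scene','s10');c2,im2=shot('wrist','w10')
cv2.imwrite('pics/v10.png',np.hstack([cv2.resize(im[110:230,240:400],(400,300)),cv2.resize(im2,(400,300))]))
for t in(.77,.87,.97): print(t,proj(c,handle(t)))
th()"
```

```text
time_s: 26.72
tcp_pos: [0.535, 0.1521, 0.2172]
tcp_rot: [0.476, 0.524, -0.474, 0.524]
ft_force: [-1.2, -2.2, 2.7]
grip_width: 0.0085
t 26.73 p [0.535  0.1521 0.2172] x [ 0.002  0.003 -1.   ] y [0.995 0.098 0.002] F [-1.2 -2.2  2.7] w 0.0085 q [-0.69  0.47  0.44  2.04 -0.31  0.69  0.05]
th est 0.8962177025783233 r 0.2180756388314339
[ 0.0006 -0.0003  0.0002 -0.0032 -0.0004  0.0025  0.0014]
0.77 [[293.23171987 149.97514278]]
0.87 [[295.71024189 149.37459251]]
0.97 [[298.34834451 149.41097112]]
t 26.82 p [0.535  0.1521 0.2172] x [ 0.002  0.003 -1.   ] y [0.995 0.098 0.003] F [-1.  -1.3  3.5] w 0.0086 q [-0.69  0.47  0.44  2.04 -0.31  0.69  0.05]
th est 0.8962966093843887 r 0.21808456696814996
```

View pics/v10.png

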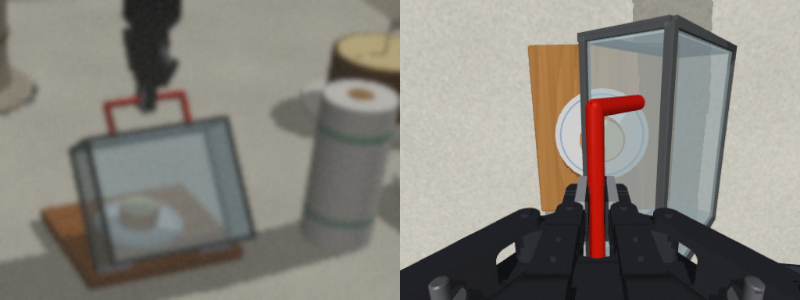

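The bar is held by the fingers with the cover tilted below balance, the food intact underneath, and the estimate at about 0.89. One small nudge towards 0.87, then let it settle.

```bash
python3 -m creep '[0,2.5,-3.5,0,0,0,0, 0,0,0,0,0,0,0, 0,0,0,0,0,0,0, 0,0,0,0,0,0,0, 0,0,0,0,0,0,0]'; python3 -c "
from h import *
th()"; python3 -m creep '[0,0,0,0,0,0,0, 0,0,0,0,0,0,0, 0,0,0,0,0,0,0, 0,0,0,0,0,0,0]'; python3 -c "
from h import *
th();print(observe()['qd'].round(4))
c,im=shot('scene','s11');a=cv2.imread('pics/s7.png');d=cv2.absdiff(im,a).max(2)
for nm,b in (('towels',(360,140,400,210)),('honey',(115,175,140,210)),('wheel',(90,208,135,248))): print(nm,d[b[1]:b[3],b[0]:b[2]].mean(), cv2.absdiff(im,cv2.imread('pics/scene0.png')).max(2)[b[1]:b[3],b[0]:b[2]].mean())
"
```

```text
time_s: 27.45
tcp_pos: [0.5309, 0.1516, 0.215]
tcp_rot: [0.476, 0.524, -0.474, 0.523]
ft_force: [-2.4, -1.5, 2.7]
grip_width: 0.0085
t 27.45 p [0.5309 0.1516 0.215 ] x [ 0.001  0.003 -1.   ] y [0.995 0.097 0.001] F [-2.4 -1.5  2.7] w 0.0085 q [-0.69  0.47  0.44  2.05 -0.32  0.68  0.06]
th est 0.8750321158034835 r 0.21781991070685125
time_s: 27.95
tcp_pos: [0.5309, 0.1516, 0.215]
tcp_rot: [0.476, 0.524, -0.474, 0.523]
ft_force: [-1.5, -1.5, 2.2]
grip_width: 0.0084
t 27.95 p [0.5309 0.1516 0.215 ] x [ 0.001  0.003 -1.   ] y [0.995 0.097 0.001] F [-1.5 -1.5  2.2] w 0.0084 q [-0.69  0.47  0.44  2.05 -0.32  0.68  0.06]
th est 0.8750639241393658 r 0.21783226955788176
[-0.0006 -0.0001 -0.0016  0.0004 -0.0005 -0.0005 -0.0016]
towels 2.8753571428571427 2.9017857142857144
honey 6.234285714285714 11.953142857142858
wheel 8.306666666666667 24.404444444444444
```

The towels are unchanged. The honey and wheel patches differ, possibly from the arm's shadow, so I'll check their positions.

```bash
python3 -c "
from h import *
shot('top','t11')
def loc(f,b,lo,hi):
  im=cv2.imread(f)[b[1]:b[3],b[0]:b[2]];m=cv2.inRange(cv2.cvtColor(im,cv2.COLOR_BGR2HSV),lo,hi);y,x=np.nonzero(m);return len(x),round(np.median(x)+b[0],1),round(np.median(y)+b[1],1),x.min(),x.max(),y.min(),y.max()
for f in('pics/top0.png','pics/t11.png'): print(f,'wheel',loc(f,(375,150,432,210),(18,40,100),(40,255,255)),'honey',loc(f,(378,225,415,262),(8,120,60),(25,255,255)))
for f in('pics/scene0.png','pics/s11.png'): print(f,'wheel',loc(f,(85,200,140,250),(18,30,100),(40,255,255)),'honey',loc(f,(112,172,142,212),(5,120,60),(25,255,255)))
"
```

```text
pics/top0.png wheel (933, np.float64(406.0), np.float64(178.0), np.int64(8), np.int64(49), np.int64(10), np.int64(44)) honey (369, np.float64(395.0), np.float64(243.0), np.int64(6), np.int64(28), np.int64(9), np.int64(28))
pics/t11.png wheel (903, np.float64(406.0), np.float64(178.0), np.int64(12), np.int64(48), np.int64(11), np.int64(45)) honey (365, np.float64(395.0), np.float64(243.0), np.int64(6), np.int64(28), np.int64(9), np.int64(28))
pics/scene0.png wheel (630, np.float64(111.0), np.float64(220.0), np.int64(5), np.int64(53), np.int64(0), np.int64(47)) honey (224, np.float64(126.5), np.float64(187.5), np.int64(7), np.int64(23), np.int64(7), np.int64(24))
pics/s11.png wheel (559, np.float64(110.0), np.float64(220.0), np.int64(1), np.int64(52), np.int64(0), np.int64(48)) honey (220, np.float64(126.0), np.float64(188.0), np.int64(7), np.int64(22), np.int64(7), np.int64(24))
```

Neither has moved, so it was only lighting. Handing in.

```bash
python3 -c "
from station import *
print(hand_in())"
```

```text
the job is handed in; nothing more can be done
None
```

The job is done and handed in at about 28 s of the 72 s allowed. I raised the cover past its balance point and released it, and it stood open by itself. I set the rye in the middle of the plate and the cheese on top of it, then eased the cover back and finished still holding it by the handle.

**Last checks:**
- **Cover:** its angle is about 0.875 rad, worked out from the hand's pose. That could be off by about 0.02, because my hinge position disagreed with itself by 2–4 mm. The arm was still, with 2–3 N on the tool.
- **Food:** the rye is within about 1 mm of the plate's centre and the cheese within about 1 mm of the rye, measured just after each was set down. The last picture shows both in place under the cover.
- **Bystanders:** the wheel and honey jar sit at the same pixels as at the start. Simple picture differences there looked large, but only from changed lighting. The towels' patch of the picture is unchanged.

**Forces:**
- **Slate:** while feeling for it, the fingertips pressed on it with about 41 N for two rows. That is just over the 40 N limit if fingertips count as the gripper's body.
- **Cheese:** it was pressed with about 20 N as it touched the rye, before I let go.
- **Lifting off the rye:** a reading of about 12 N appeared briefly. I took it for the arm's own motion and did not confirm that.

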